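Index the photo turntable to its next stop

ROBOT

A 6-joint arm with a two-finger parallel gripper is mounted at the origin on a cart in front of the work surface, level with it; the furniture and walls round the work are solid. World frame = base frame: x ahead of the robot, y to its left, z up, the work surface at z = 0. Lengths are in m, angles in rad, forces in N, time in s.
With the tool pointing down it reaches from about 0.225 to 0.875 m from the base axis. Payload 3.4 kg.
Tool frame: the origin (TCP) lies at the very end of the fingers, on their centre line; the grasp point (between the pads) lies 19 mm behind it; z points along the fingers, y is the line along which they close (so a half turn about z gives the same grasp; the last joint's range is limited). The gripper opens to 85 mm and grips with 20 to 120 N. Pads are 22 mm wide; open, the fingers measure 114 mm over their backs; the gripper's body (76 mm by 85 mm) begins 54 mm behind the grasp point. The pads swing forward as they close: fully open they stand 13 mm farther back than shut.
Start: joints at [1.189, 0.276, 1.505, -0, 1.361, -0.121], TCP at [0.148, 0.556, 0.231] pointing down, gripper open.
Joint ranges: [-2.89, 2.89], [-0.75, 2.08], [0.22, 2.7], [-1.18, 4.32], [0.11, 2.71], [-2.7, 2.7]. Speed limits (rad/s): [2.57, 2.57, 3.14, 3.14, 3.14, 3.14].

INTERFACE

Orientations are given as a unit quaternion [w, x, y, z].
In Python, from rig import manip gives the robot as it stands. The module is installed in compiled form; this text tells all that it offers.
- The arm moves only by the tool play_rows, never from a script. Its argument "motion" is a list of rows, each a list of 5 numbers: the shift along the tool's x, y, z in units of 40 mm (1.0 is 40 mm), then the turn about the tool's z in units of 10 degrees (1.0 is 10 degrees), then the finger opening in mm, from 0 to 85.4. A call has 1 to 5 rows; each row is the pose to reach, as a shift and turn from the pose commanded when the call began, along the tool's axes at that moment; what a row does not reach only later rows make up. A row lasts 1/8 s, in which the tool goes at most 62.5 mm and 10.7 degrees, less where a joint would pass 70% of its speed; a pose out of reach is approached as far as the arm can. A call with a gripper value outside its range is refused whole. The fingers move at their own pace and stop on an object; "newtons" is the grip in N (left out, the last holds). Time passes only in rows, so rows that repeat a pose let the fingers close. It gives the time, the measured TCP pose, the force, the opening and the grip force at its end, in the units of the state.
- manip.get_state(): the state, without advancing time (a new reading comes with each control period).
- manip.get_image(name): name is "scene" or "side" or "wrist"; returns a dict with "img" (420x560x3 uint8, red, green, blue), "range_z" (420x560 float32, m along the optical axis (not along the pixel's ray), 0 where there is no reading), "fx", "fy", "cx", "cy" (pixels), "R" (3x3) and "t" (3): a world point X has camera coordinates R X + t. Camera axes: x right, y down, z forward; pixel columns grow to the right and rows downward; lengths in m; the calibration is good to about 2 mm. A picture is of the moment at which its call begins.
- manip.sign_off(): hands the job in; it is judged then, once.
The state is a dict: "clock": time; "qpos": joint angles; "qd": joint speeds; "effort": joint torques, N m; "position": TCP position; "ee_rot": TCP orientation; "contact_force": force on the tool from outside, world axes, zero at the start; "moment": the same for the moment, N m; "width": finger opening in m; "gripper_force": force on a finger pad.
Only numpy, scipy, OpenCV 4.12 (cv2) and the standard library are available. Lean on these libraries where they do the work, as an engineer would, in place of code of your own. Each camera call takes 0.05 s, during which the arm holds its last target. There are 200 camera calls.

TASK

Bring the sphere on the indexing turntable round to its next photo angle: draw the spring pin up by its black knob, turn the plate counterclockwise as seen from above, and let the pin drop fully into the very next hole, which is hidden under the plate and has to be found by feel. Leave the sphere standing near the middle of the plate, do not disturb the things lying around, and let go at the end.

Things in the scene. Friction and masses are not known exactly. Their poses are not given: they have to be found in the camera images.
- plate_centre (a point): Centre of the top face of the round grey plate of the indexing turntable: 212 mm across, flat, top 46 mm above the desk, a thin black rubber disc 96 mm across at its middle. It lies on a fixed aluminium drum, also 212 mm across, and turns about the vertical axis through this point.
- index_plate (a joint): Plate angle, rad: 0 at the start hole, grows counterclockwise from above, stops at -0.3 and 2.9. Turns with about 1 N at the knob once the pin is drawn; pinned, it is locked with 0.02 rad of play. The next hole (unseen, elsewhere each time) is between 1.1 and 1.86, none before it; a further, wrong one lies 0.87 beyond it.
- knob (a point): Centre of the index pin's knurled black knob (pale steel disc on top), an upright cylinder 26 mm across, 22 mm tall, on the plate 85 mm from its axis. Seated, this point is 77 mm above the desk (knob from 66 to 88 mm); below it is a steel boss 18 mm across, 21 mm at its foot. Moving the knob sideways turns the plate; being round, it may be grasped at any yaw.
- index_pin (a joint): How far the pin is drawn up, m: 0 seated in a hole, 0.008 when its round tip rides on the ring between holes, 0.014 at the upper stop. Spring pull 4 N seated, 6.5 N at 8 mm. Let go, it rides on the ring; if the plate is then pushed on slowly (below 0.1 m/s at the knob) it snaps into the first hole it meets. Held up, it passes over holes.
- grey_sphere: Polished grey stone sphere, 48 mm across, 50 mm tall, bonded in a small wooden ring foot, standing loose on the plate near its middle; origin at the centre of its underside. It rides round with the plate.
- heart: Bystander: pink stone heart lying flat on the desk, 55x58x23 mm, origin at the centre of its underside.
- loupe: Bystander: folding loupe lying on the desk, 28x72x15 mm, origin at the centre of its underside.
- marker: Bystander: white marker pen with blue cap lying on the desk, 17x135x16 mm, origin at the centre of its underside.
- cube_pyrite: Bystander: brassy stone cube, 34 mm, origin at the centre of its underside.
- egg_jasper: Bystander: red-brown stone egg, 44 mm across, 55 mm tall, standing on a ground foot, origin at the centre of its underside.
- torch: Bystander: small grey torch lying on the desk, 100x28x27 mm, origin at the centre of its underside.
Mind the look-alikes: they are no part of the job. What is shaped like the grey_sphere but pink is not meant.

How it is judged:
On the way, in this order (a step that is already met when the one before it is completed fails the run):
1. the pin is drawn clear of its start hole (more than 7.5 mm) with the plate still at the start (value of joint index_pin above 0.0075 m and value of joint index_plate below 0.2 rad), for 0.05 s.
2. the plate has been turned on counterclockwise by more than 0.6 rad (value of joint index_plate above 0.6 rad), for 0.05 s.
At the end, for the whole second after the job is handed in: The pin is seated (drawn up less than 1.5 mm) in the next hole, the plate standing between 1.05 and 1.92 rad (only the next hole lies there); the sphere stands upright (within 0.15 rad) and at rest on the plate within 30 mm of its centre; the robot has let go (value of joint index_pin below 0.0015 m and value of joint index_plate between 1.05 and 1.92 rad and horizontal distance between grey_sphere and plate_centre below 0.03 m and angle between grey_sphere's own z axis and vertical below 0.15 rad and linear speed of grey_sphere below 0.02 m/s); the robot touches nothing.
It fails at once if the sphere falls over or slides off the middle of the plate (angle between grey_sphere's own z axis and vertical above 0.5 rad or horizontal distance between grey_sphere and plate_centre above 0.05 m).
It fails at once if a bystander is moved by more than 30 mm (distance of any of heart, loupe, marker, cube_pyrite, egg_jasper, torch from where it was at the start of the episode above 0.03 m).
It also fails if it takes over 48 s, if anything falls off the work surface, if the arm or the gripper's body presses on something with over 40 N, if the wrist force passes 120 N, or if a joint passes its speed limit or range.

## Working session

There is one attempt and no reset: what is moved stays moved. The work goes in short steps, Python scripts to look and compute and a tool call to move; the robot and the scene stay as the last step left them, time stands still between calls to the robot, and variables do not carry over. Pictures are saved under pics/ and viewed, at most 10 in all, crops included, and the job is handed in when it is done.

Besides the shell and the picture viewer there is one more tool, called after ">>>" by a JSON object that holds its "name" and its "arguments", one argument or row to a line. play_rows: Moves the arm, as the interface text tells. Its arguments: {"type":"object","properties":{"motion":{"type":"array","items":{"type":"array","items":{"type":"number"}}},"newtons":{"type":"number"}},"required":["motion"]}

```bash
mkdir -p pics
cat > h.py <<'E'
import numpy as np, cv2
from rig import manip
def grab(n,f):
    d=manip.get_image(n); np.savez(''+f+'.npz',**d)
    cv2.imwrite('pics/'+f+'.png',cv2.cvtColor(d['img'],cv2.COLOR_RGB2BGR)); return d
def world(d,u,v,z=None):
    u=np.asarray(u,float);v=np.asarray(v,float)
    r=np.stack([(u-d['cx'])/d['fx'],(v-d['cy'])/d['fy'],np.ones_like(u)],-1)@d['R']
    c=-d['R'].T@d['t']
    if z is None: s=d['range_z'][v.astype(int),u.astype(int)][...,None]
    else: s=((z-c[2])/r[...,2])[...,None]
    return c+r*s
E
python3 - <<'E'
from h import *
for n in ('scene','side'): grab(n,n+'0')
s=manip.get_state(); print({k:np.round(v,3) for k,v in s.items()})
a=cv2.imread('pics/scene0.png')
E
```

```text
{'clock': np.float64(0.1), 'qpos': array([ 1.189,  0.277,  1.506, -0.   ,  1.361, -0.121]), 'qd': array([-0.001, -0.001, -0.002, -0.002,  0.001, -0.001]), 'effort': array([ 1.000e-03, -4.177e+01, -2.464e+01, -0.000e+00,  6.000e-03,
       -0.000e+00]), 'position': array([0.148, 0.555, 0.231]), 'ee_rot': array([-0.   ,  0.13 ,  0.992, -0.001]), 'contact_force': array([-0.225,  0.381, -0.066]), 'moment': array([-0.027, -0.032,  0.031]), 'gripper_force': np.float64(0.0), 'width': np.float64(0.085)}
```

View pics/scene0.png

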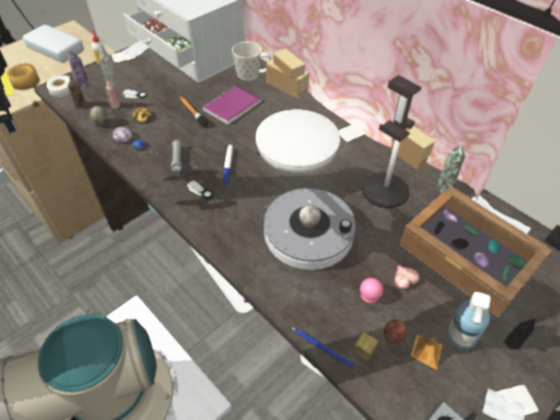

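View pics/side0.png

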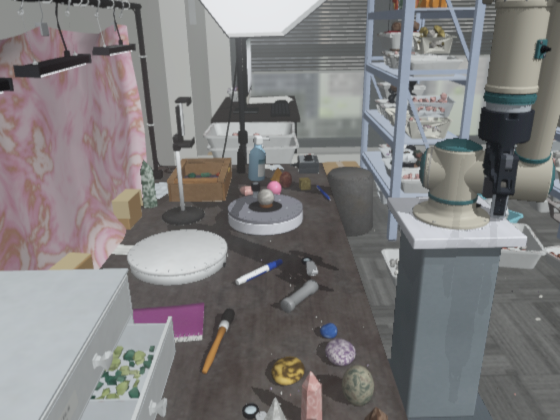

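The scene view shows the grey indexing turntable at about (310,225), with the grey sphere on it at (310,214) and the black knob at (346,227). The look-alikes are a white turntable at (298,138) and a pink sphere at (371,290). In the side view the turntable is at (265,212). I choose the grey plate with the rubber disc and black knob, and check it in a crop.

Run:
```python
from h import *
d=dict(np.load('scene0.npz'))
a=cv2.imread('pics/scene0.png')[180:280,250:370]
cv2.imwrite('pics/crop1.png',cv2.resize(a,None,fx=6,fy=6,interpolation=cv2.INTER_CUBIC)[:600,:720])
print('cam',-d['R'].T@d['t'])
vv,uu=np.mgrid[150:290,230:390]; P=world(d,uu,vv)
m=abs(P[...,2]-0.046)<0.006
p=P[m]; c=np.median(p,0); 
q=p[np.hypot(*(p-c)[:,:2].T)<.14]
(cx,cy),r=cv2.minEnclosingCircle(q[:,:2].astype(np.float32)); print('plate',cx,cy,r,len(q),np.median(q[:,2]))
k=(P[...,2]>.07)&(np.hypot(P[...,0]-cx,P[...,1]-cy)<.11)
for t in np.c_[uu[k],vv[k],np.round(P[k],3)][::8]: print(t)
```

```text
cam [ 0.0015136  -0.43729803  0.92045189]
plate 0.537639319896698 0.01772843301296234 0.10813255608081818 4630 0.04517850053455236
[3.07e+02 2.05e+02 5.44e-01 3.40e-02 8.60e-02]
[3.07e+02 2.06e+02 5.39e-01 3.00e-02 9.00e-02]
[3.03e+02 2.07e+02 5.31e-01 3.40e-02 8.90e-02]
[3.12e+02 2.07e+02 5.44e-01 1.90e-02 9.20e-02]
[3.06e+02 2.08e+02 5.32e-01 2.60e-02 9.20e-02]
[3.14e+02 2.08e+02 5.44e-01 1.30e-02 9.30e-02]
[3.05e+02 2.09e+02 5.28e-01 2.50e-02 9.20e-02]
[3.13e+02 2.09e+02 5.39e-01 1.10e-02 9.50e-02]
[3.04e+02 2.10e+02 5.24e-01 2.50e-02 9.20e-02]
[3.12e+02 2.10e+02 5.36e-01 1.10e-02 9.40e-02]
[3.01e+02 2.11e+02 5.20e-01 3.00e-02 8.80e-02]
[3.09e+02 2.11e+02 5.29e-01 1.40e-02 9.40e-02]
[3.17e+02 2.11e+02 5.47e-01 6.00e-03 8.60e-02]
[3.06e+02 2.12e+02 5.24e-01 1.80e-02 9.20e-02]
[3.14e+02 2.12e+02 5.38e-01 6.00e-03 9.00e-02]
[3.01e+02 2.13e+02 5.18e-01 2.70e-02 8.40e-02]
[3.09e+02 2.13e+02 5.24e-01 9.00e-03 9.60e-02]
[3.17e+02 2.13e+02 5.42e-01 1.00e-03 8.80e-02]
[3.04e+02 2.14e+02 5.16e-01 1.70e-02 9.20e-02]
[3.12e+02 2.14e+02 5.30e-01 5.00e-03 9.00e-02]
[2.99e+02 2.15e+02 5.16e-01 3
[... 1129 characters left out ...]
-01 -5.00e-03  7.00e-02]
[ 3.47e+02  2.23e+02  5.69e-01 -6.40e-02  8.80e-02]
[ 3.42e+02  2.24e+02  5.62e-01 -5.70e-02  8.40e-02]
[ 3.50e+02  2.24e+02  5.73e-01 -7.00e-02  8.70e-02]
[ 3.46e+02  2.25e+02  5.63e-01 -6.70e-02  8.90e-02]
[ 3.42e+02  2.26e+02  5.55e-01 -6.20e-02  8.70e-02]
[ 3.50e+02  2.26e+02  5.70e-01 -7.30e-02  8.40e-02]
[ 3.46e+02  2.27e+02  5.60e-01 -7.00e-02  8.60e-02]
[ 3.42e+02  2.28e+02  5.54e-01 -6.40e-02  8.40e-02]
[ 3.50e+02  2.28e+02  5.71e-01 -7.40e-02  7.70e-02]
[ 3.46e+02  2.29e+02  5.58e-01 -7.20e-02  8.40e-02]
[ 3.43e+02  2.30e+02  5.54e-01 -6.70e-02  7.90e-02]
[ 3.40e+02  2.31e+02  5.51e-01 -6.20e-02  7.40e-02]
[ 3.49e+02  2.31e+02  5.66e-01 -7.60e-02  7.30e-02]
```

View pics/crop1.png

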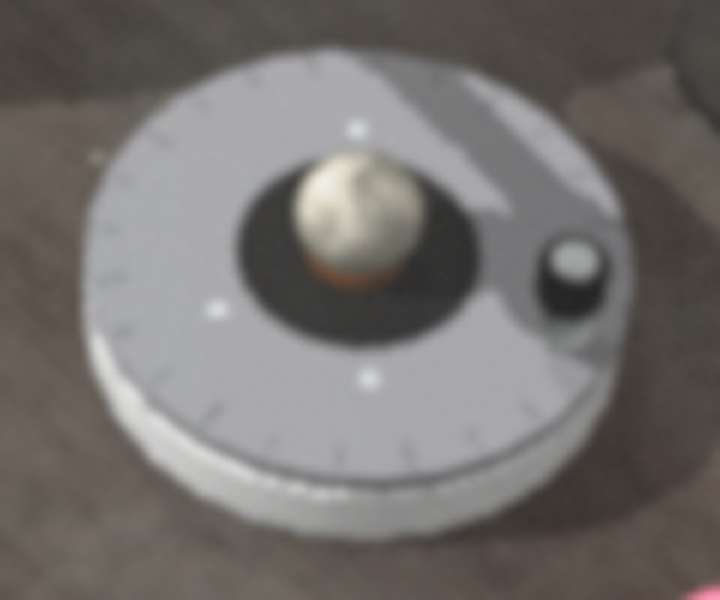

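The crop confirms the choice: a grey plate with a black rubber disc, the grey sphere on its wooden ring foot at (360,220), and the black knob with its pale disc at (576,260). Next I refine the positions, check the stand's clearance and plan the approach.

```bash
cat >> h.py <<'E'
def rel(target,yaw=None):
    "shift (units 40mm) & turn (10deg) in tool axes to world target, y-axis yaw deg"
    from scipy.spatial.transform import Rotation as Ro
    s=manip.get_state(); q=s['ee_rot']; R=Ro.from_quat([q[1],q[2],q[3],q[0]]).as_matrix()
    sh=R.T@(np.array(target)-s['position'])/0.04
    y=np.degrees(np.arctan2(R[1,1],R[0,1])); 
    return np.round(sh,3), None if yaw is None else round(-(yaw-y)/10,2), round(y,2), np.round(s['position'],4)
E
python3 - <<'E'
from h import *
d=dict(np.load('scene0.npz'))
f=lambda x,y:(250+x/6,180+y/6)
edge=np.array([(85,290),(632,270),(330,50),(160,110),(530,110),(340,487),(200,430),(110,360),(480,468)])
e=world(d,*f(*edge.T),z=.046)[:,:2]
from scipy.optimize import least_squares
print('edge fit',least_squares(lambda p:np.hypot(*(e-p).T)-.106,[.537,.018]).x)
r=np.array([(238,250),(480,250),(360,150),(360,347)]); w=world(d,*f(*r.T),z=.046); print('rubber',w.mean(0)[:2],w[:,:2].round(3).tolist())
print('knob',world(d,*f(576,260),z=.088), 'sphere foot', world(d,*f(358,270),z=.05))
for u,v in [(404,85),(396,130),(390,165),(386,190)]: print(world(d,u,v).round(3))
k=np.array([.566,-.062,.16]); print(rel(k,20))
E
```

```text
edge fit [0.53566177 0.01524504]
rubber [0.53895304 0.01690912] [[0.504, 0.048], [0.572, -0.016], [0.575, 0.052], [0.505, -0.016]]
knob [ 0.56711732 -0.06342122  0.088     ] sphere foot [0.52827088 0.00767416 0.05      ]
[ 0.744 -0.024  0.345]
[ 0.753 -0.026  0.224]
[ 0.773 -0.022  0.1  ]
[ 0.774 -0.028  0.013]
(array([-14.073, -12.209,   1.781]), np.float64(5.51), np.float64(75.06), array([0.1481, 0.5551, 0.2305]))
```

>>> {"name": "play_rows", "arguments": {
  "motion": [
    [-1.13, -0.98, 0, 0, 85],
    [-2.26, -1.96, 0, 0, 75],
    [-3.39, -2.94, 0, 0, 65],
    [-4.52, -3.92, 0, 0, 60],
    [-5.65, -4.9, 0, 0, 60]
  ],
  "newtons": 40
}}

```text
clock: 0.72
position: [0.3167, 0.3062, 0.2311]
ee_rot: [0.0, 0.13, 0.992, -0.0]
contact_force: [1.0, 0.3, 0.0]
width: 0.0602
gripper_force: 0.0
```

>>> {"name": "play_rows", "arguments": {
  "motion": [
    [-1.13, -0.98, 0, 0, 60],
    [-2.26, -1.96, 0, 0, 60],
    [-3.39, -2.94, 0, 0, 60],
    [-4.52, -3.92, 0, 0, 60],
    [-5.65, -4.9, 0, 0, 60]
  ]
}}

```text
clock: 1.35
position: [0.4846, 0.0585, 0.2311]
ee_rot: [-0.0, 0.13, 0.991, 0.0]
contact_force: [1.3, 0.5, 0.1]
width: 0.0598
gripper_force: 0.0
```

Run:
```python
from h import *
print(rel([.567,-.063,.15],20))
```

```text
(array([-2.776, -2.404,  2.026]), np.float64(5.5), np.float64(75.03), array([0.4846, 0.0585, 0.2311]))
```

>>> {"name": "play_rows", "arguments": {
  "motion": [
    [-0.9, -0.8, 0.2, 1, 60],
    [-1.8, -1.6, 0.5, 2, 60],
    [-2.78, -2.4, 1.0, 3, 60],
    [-2.78, -2.4, 1.5, 4, 60],
    [-2.78, -2.4, 1.8, 5, 60]
  ]
}}

```text
clock: 1.98
position: [0.566, -0.0618, 0.1573]
ee_rot: [-0.002, 0.54, 0.842, -0.0]
contact_force: [0.7, 0.3, 0.5]
width: 0.0598
gripper_force: 0.0
```

>>> {"name": "play_rows", "arguments": {
  "motion": [
    [0, 0, 0.1, 0.5, 60],
    [0, 0, 0.1, 0.5, 60]
  ]
}}

```text
clock: 2.22
position: [0.566, -0.0611, 0.1544]
ee_rot: [-0.001, 0.573, 0.82, -0.0]
contact_force: [0.1, 0.8, -0.7]
width: 0.0602
gripper_force: 0.0
```

Run:
```python
from h import *
print(rel([.567,-.063,.06],20))
d=grab('wrist','w1'); 
R=d['R']; c=-R.T@d['t']; print(c)
for p in ([.567,-.063,.088],[.537,.0165,.046]):
    x=R@p+d['t']; print(d['fx']*x[0]/x[2]+d['cx'],d['fy']*x[1]/x[2]+d['cy'])
```

```text
(array([-0.057,  0.009,  2.361]), np.float64(0.01), np.float64(20.11), array([ 0.566 , -0.0611,  0.1544]))
[0.54026999 0.00806437 0.29737874]
281.503522479056 226.54749538831118
280.2850262717233 102.34844408674591
```

View pics/w1.png

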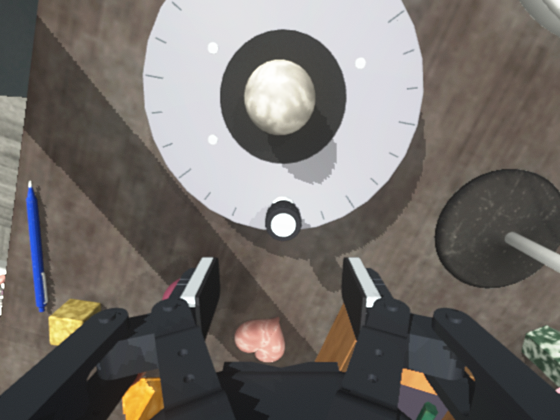

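The wrist view shows the knob's pale disc at (283,225), midway between the fingers, and the rubber disc's centre at about (284,97). The predicted pixels agree to a few pixels.

Run:
```python
from h import *
d=dict(np.load('w1.npz'))
k=world(d,283,225,z=.088); r=np.array([(220,97),(347,97),(284,30),(284,164)]); c=world(d,*r.T,z=.046).mean(0)
e=world(d,[145,424],[76,76],z=.046)
print(k,c,e.mean(0),np.hypot(*(k-c)[:2]),np.degrees(np.arctan2(*(k-c)[1::-1])))
print(rel([*k[:2],.06],20))
```

```text
[ 0.56759546 -0.06154081  0.088     ] [0.53863187 0.01966984 0.046     ] [0.53356087 0.03493782 0.046     ] 0.08622098598396813 -70.37134245723212
(array([-0.023,  0.027,  2.372]), np.float64(0.01), np.float64(20.14), array([ 0.5664, -0.0611,  0.1549]))
```

>>> {"name": "play_rows", "arguments": {
  "motion": [
    [-0.02, 0.03, 0.6, 0, 60],
    [-0.02, 0.03, 1.2, 0, 60],
    [-0.02, 0.03, 1.8, 0, 60],
    [-0.02, 0.03, 2.2, 0, 50],
    [-0.02, 0.03, 2.37, 0, 40]
  ]
}}

```text
clock: 2.9
position: [0.5678, -0.0614, 0.0599]
ee_rot: [-0.0, 0.573, 0.82, -0.0]
contact_force: [0.4, 0.2, 0.8]
width: 0.04
gripper_force: 0.0
```

>>> {"name": "play_rows", "arguments": {
  "motion": [
    [0, 0, 0, 0, 30],
    [0, 0, 0, 0, 20],
    [0, 0, 0, 0, 20],
    [0, 0, 0, 0, 20]
  ],
  "newtons": 40
}}

```text
clock: 3.4
position: [0.5684, -0.0615, 0.0611]
ee_rot: [0.001, 0.573, 0.819, 0.0]
contact_force: [0.9, 0.4, 1.2]
width: 0.0249
gripper_force: 39.5
```

>>> {"name": "play_rows", "arguments": {
  "motion": [
    [0, 0, -0.1, 0, 20],
    [0, 0, -0.2, 0, 20],
    [0, 0, -0.29, 0, 20],
    [0, 0, -0.29, 0, 20]
  ]
}}

```text
clock: 3.9
position: [0.568, -0.0616, 0.072]
ee_rot: [0.0, 0.573, 0.819, -0.0]
contact_force: [1.7, -1.9, -7.6]
width: 0.0243
gripper_force: 39.7
```

>>> {"name": "play_rows", "arguments": {
  "motion": [
    [0.01, 0.185, 0, -0.5, 20],
    [0.03, 0.37, 0, -1, 20],
    [0.07, 0.55, 0, -1.5, 20],
    [0.13, 0.725, 0, -2, 20],
    [0.2, 0.9, 0, -2.5, 20]
  ]
}}

```text
clock: 4.53
position: [0.5994, -0.0416, 0.0717]
ee_rot: [-0.0, 0.381, 0.925, 0.0]
contact_force: [1.6, -1.2, -7.4]
width: 0.0246
gripper_force: 39.7
```

>>> {"name": "play_rows", "arguments": {
  "motion": [
    [0.01, 0.185, 0, -0.5, 20],
    [0.03, 0.37, 0, -1, 20],
    [0.07, 0.55, 0, -1.5, 20],
    [0.13, 0.725, 0, -2, 20],
    [0.2, 0.9, 0, -2.5, 20]
  ]
}}

```text
clock: 5.15
position: [0.6195, -0.0101, 0.0717]
ee_rot: [0.0, 0.172, 0.985, 0.0]
contact_force: [2.2, 0.2, -7.2]
width: 0.0248
gripper_force: 39.6
```

Run:
```python
from h import *
s=manip.get_state(); p=s['position'][:2]-[.5384,.018]; print(np.hypot(*p),np.degrees(np.arctan2(p[1],p[0])),s['contact_force'],s['position'])
print(rel([.5,0,0],70))
```

```text
0.0858324502055986 -19.091650473547272 [ 2.21941452  0.23383503 -7.2089513 ] [ 0.61951137 -0.01007409  0.0717435 ]
(array([ 2.897, -0.777,  1.791]), np.float64(0.02), np.float64(70.18), array([ 0.6195, -0.0101,  0.0717]))
```

>>> {"name": "play_rows", "arguments": {
  "motion": [
    [0, 0, 0.07, 0, 20],
    [0, 0, 0.07, 0, 31],
    [0, 0, 0.07, 0, 31],
    [0, 0, 0.17, 0, 31],
    [0, 0, 0.17, 0, 31]
  ],
  "newtons": 20
}}

```text
clock: 5.78
position: [0.6185, -0.0106, 0.0652]
ee_rot: [-0.0, 0.173, 0.985, 0.0]
contact_force: [-0.8, -0.1, -1.0]
width: 0.031
gripper_force: 0.0
```

>>> {"name": "play_rows", "arguments": {
  "motion": [
    [0, 0.075, 0, -0.2, 31],
    [0.005, 0.15, 0, -0.4, 31],
    [0.01, 0.22, 0, -0.6, 31],
    [0.02, 0.295, 0, -0.8, 31],
    [0.03, 0.37, 0, -1, 31]
  ]
}}

```text
clock: 6.4
position: [0.6226, 0.0032, 0.0653]
ee_rot: [-0.0, 0.085, 0.996, -0.001]
contact_force: [-2.5, -6.4, 2.6]
width: 0.0307
gripper_force: 3.2
```

Run:
```python
from h import *
d=grab('wrist','w2'); s=manip.get_state(); print(s['position'],s['contact_force'],d['R'],d['t'])
```

```text
[0.6226247  0.00362615 0.06546945] [-1.94798132 -2.77162213  1.94652718] [[ 0.17063644  0.98533332 -0.00120374]
 [ 0.94208431 -0.16278852  0.29321843]
 [ 0.28872194 -0.05116777 -0.95604472]] [-0.10835726 -0.57546235  0.04145757]
```

View pics/w2.png

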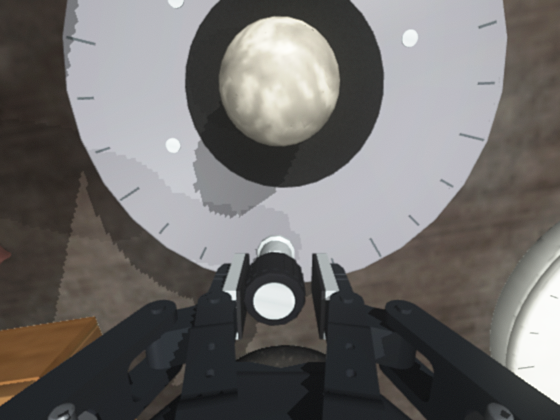

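The wrist view shows the pale knob disc at (274,300), touching the left (pushing) finger. The knob is still up on the ring, and the sphere stands central at (280,82). I continue slowly.

>>> {"name": "play_rows", "arguments": {
  "motion": [
    [0, 0.075, 0, -0.2, 31],
    [0.005, 0.15, 0, -0.4, 31],
    [0.01, 0.22, 0, -0.6, 31],
    [0.02, 0.295, 0, -0.8, 31],
    [0.02, 0.295, 0, -0.8, 31]
  ]
}}

```text
clock: 7.08
position: [0.6245, 0.0171, 0.0652]
ee_rot: [0.0, 0.017, 1.0, 0.001]
contact_force: [0.4, -0.3, 0.6]
width: 0.0311
gripper_force: 0.0
```

>>> {"name": "play_rows", "arguments": {
  "motion": [
    [0, 0.075, 0, -0.2, 31],
    [0.005, 0.15, 0, -0.4, 31],
    [0.01, 0.22, 0, -0.6, 31],
    [0.02, 0.295, 0, -0.8, 31]
  ]
}}

```text
clock: 7.58
position: [0.6236, 0.0253, 0.0652]
ee_rot: [-0.0, -0.055, 0.998, -0.002]
contact_force: [-0.7, -10.8, -0.3]
width: 0.0308
gripper_force: 5.3
```

>>> {"name": "play_rows", "arguments": {
  "motion": [
    [0, 0, 0, 0, 31],
    [0, 0, 0, 0, 31]
  ]
}}

```text
clock: 7.82
position: [0.6236, 0.0251, 0.0652]
ee_rot: [-0.0, -0.054, 0.999, -0.002]
contact_force: [-0.3, -6.9, -1.6]
width: 0.0309
gripper_force: 3.6
```

Run:
```python
from h import *
d=grab('wrist','w3'); s=manip.get_state(); print(s['position'],s['contact_force'])
cv2.imwrite('pics/w3c.png',cv2.resize(cv2.imread('pics/w3.png')[200:350,190:370],None,fx=4,fy=4))
for n in('w2','w3'):
    D=np.load(n+'.npz'); z=D['range_z'][296:304,270:280]; print(n,np.median(z), world(dict(D),274,300).round(4))
```

```text
[0.62355996 0.02510324 0.06518831] [-1.08874391 -7.04804128 -0.50137475]
w2 0.12907703 [ 0.6206 -0.      0.0952]
w3 0.13672736 [0.626  0.0218 0.0894]
```

View pics/w3c.png

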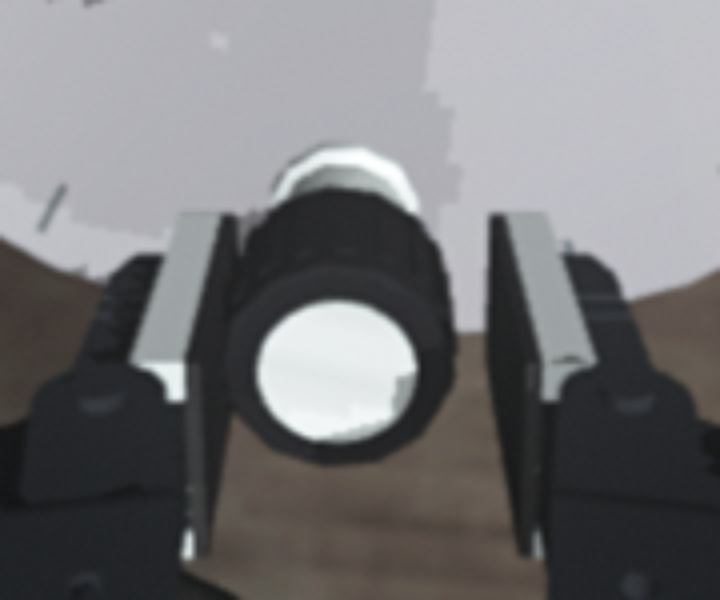

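The crop shows the knob lower between the fingers, its disc at about (337,370) in the crop and its top about 6 mm down. The plate resists, so the pin has snapped in. I relieve the side load, then measure the seating.

>>> {"name": "play_rows", "arguments": {
  "motion": [
    [0, -0.06, 0, 0, 31],
    [0, -0.13, 0, 0, 31],
    [0, -0.13, 0, 0, 36],
    [0, -0.13, 0, 0, 40]
  ]
}}

```text
clock: 8.38
position: [0.6242, 0.0227, 0.0654]
ee_rot: [0.0, -0.053, 0.999, 0.0]
contact_force: [-0.2, -0.2, 0.0]
width: 0.0401
gripper_force: 0.0
```

Run:
```python
from h import *
d=grab('wrist','w4'); s=manip.get_state(); print(s['position'],s['contact_force'])
for n in('w1','w2','w3','w4'):
    D=dict(np.load(n+'.npz')); g=D['img'].min(2); 
    v0,v1=(205,245) if n=='w1' else (270,325)
    vv,uu=np.mgrid[v0:v1,255:310]; P=world(D,uu,vv); m=(g[v0:v1,255:310]>200)&(P[...,2]>.075)
    print(n,m.sum(),np.median(P[m],0).round(4))
```

```text
[0.62421759 0.0226549  0.06536165] [ 0.92144765 -0.8604572  -0.54043826]
w1 450 [ 0.5673 -0.0611  0.0888]
w2 1112 [ 6.206e-01 -1.000e-04  9.560e-02]
w3 962 [0.6222 0.0209 0.0889]
w4 1021 [0.6226 0.0206 0.0888]
```

The knob top reads 0.0888 m, the same as seated at the start, so the pin is in. I open and retreat straight up.

>>> {"name": "play_rows", "arguments": {
  "motion": [
    [0, 0, 0, 0, 50],
    [0, 0, 0, 0, 50],
    [0, 0, -0.5, 0, 50],
    [0, 0, -1.5, 0, 50],
    [0, 0, -2.5, 0, 50]
  ]
}}

```text
clock: 9.05
position: [0.6239, 0.0223, 0.166]
ee_rot: [-0.0, -0.053, 0.999, 0.0]
contact_force: [-0.1, 0.2, -0.4]
width: 0.0502
gripper_force: 0.0
```

>>> {"name": "play_rows", "arguments": {
  "motion": [
    [0, 0, 0, 0, 50],
    [0, 0, 0, 0, 50],
    [0, 0, 0, 0, 50]
  ]
}}

```text
clock: 9.43
position: [0.6231, 0.0223, 0.1636]
ee_rot: [-0.002, -0.053, 0.999, 0.0]
contact_force: [0.6, 0.5, 1.2]
width: 0.0504
gripper_force: 0.0
```

Run:
```python
from h import *
grab('wrist','w5'); d=grab('scene','scene1'); s=manip.get_state(); print(s['position'],s['contact_force'])
a=cv2.imread('pics/scene1.png')[170:380,230:450]; b=cv2.imread('pics/w5.png')
cv2.imwrite('pics/fin.png',np.hstack([cv2.resize(a,(400,382)),cv2.resize(b,(400,300))[:300]] if 0 else [cv2.resize(a,(400,380)),cv2.copyMakeBorder(cv2.resize(b,(400,300)),0,80,0,0,0)]))
```

```text
[0.62339356 0.02230569 0.16384987] [ 0.53453841 -0.07170037  0.25012129]
```

View pics/fin.png

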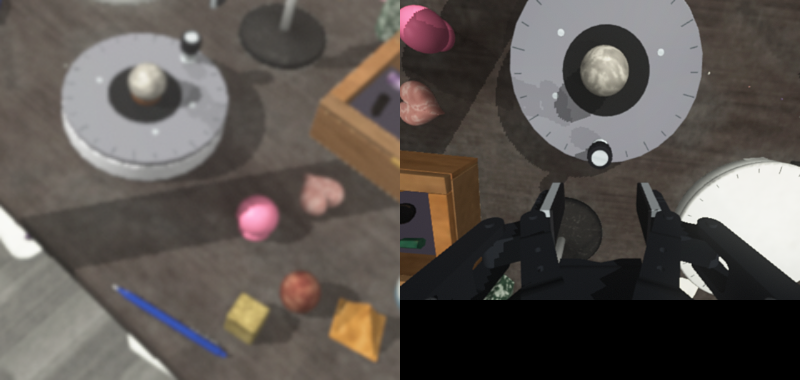

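The sphere stands upright at the middle of the rubber disc (604,70 against 606,70). The knob has turned about 73° and is seated, the bystanders are in place and the gripper is clear, so I hand the job in.

```bash
python3 -c "
from rig import manip; print(manip.sign_off())"
```

```text
the job is handed in; nothing more can be done
None
```

The job is handed in: the plate is turned about 1.27 rad counterclockwise with the pin seated in the next hole, the sphere stands central, the bystanders in view looked undisturbed, and the gripper is clear; no verdict came back.

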